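# Hang the round parts basket over the catch dish

### The arm

A 6-joint arm with a two-finger parallel gripper is mounted at the origin on the work surface. World frame = base frame: x ahead of the robot, y to its left, z up, the work surface at z = 0. Lengths are in m, angles in degrees, forces in N, time in s.
With the tool pointing down it reaches from about 0.375 to 0.975 m from the base axis. Payload 3.8 kg.
Tool frame: the origin (TCP) lies at the very end of the fingers, on their centre line; the grasp point (between the pads) lies grasp_offset behind it (grasp_offset is the distance from the TCP to the grasp point, in m); x points along the fingers, y is the direction in which the jaws open and shut, and the axes are right-handed (so a half turn about x gives the same grasp; the last joint's range is limited). The gripper opens to 88 mm and grips with 3 to 60 N. Pads are 18 mm wide; open, the fingers measure 123 mm over their backs; the gripper's body (75 mm by 187 mm) begins 45 mm behind the grasp point.
Start: joints at [-2.114, 15.12, 91.902, -0, 72.978, -2.114], TCP at [0.675, -0, 0.239] pointing down, gripper open.
Joint ranges: [-150.88, 150.88], [-54.13, 125.18], [17.81, 147.31], [-75.09, 255.09], [0, 152.58], [-146.25, 146.25]. Speed limits (degrees/s): [147.25, 147.25, 180, 180, 180, 180].

### API

Orientations are given as [roll, pitch, yaw] about the fixed x, y, z axes, in that order (R = Rz(yaw) Ry(pitch) Rx(roll)).
In Python, from workcell import * gives the robot as it stands.
- The arm moves only by the tool move_arm, never from a script. Its argument "series" is one flat list of numbers, 6 for each row, row after row: the shift along the world's x, y, z in m, then the turn, a rotation vector about the world's x, y, z in degrees. A call has exactly 8 rows; each row is the pose to reach, as a shift and turn from the pose measured when the call began; what a row does not reach only later rows make up. A row lasts 1/8 s, in which the tool goes at most 62.5 mm and 10.7 degrees, less where a joint would pass 70% of its speed; a pose out of reach is approached as far as the arm can. A call with a gripper value outside its range is refused whole. "jaw" is the finger opening in m, from 0 to 0.0881, set as the call begins (left out, the last holds). The fingers move at their own pace and stop on an object; "force" is the grip in N (left out, the last holds). Time passes only in rows, so rows that repeat a pose let the fingers close, or fill a call up. It gives the time, the measured TCP pose, the force and the opening at its end, in the units of the state.
- state(): the state, without advancing time (a new reading comes with each control period).
- grab_frame(name): name is "scene" or "side" or "wrist"; returns the picture (420x560x3 uint8, blue, green, red); there is no depth.
- camera_params(name): a dict with "K" (3x3 intrinsics, pixels), "R" (3x3) and "t" (3): a world point X has camera coordinates R X + t. Camera axes: x right, y down, z forward; pixel columns grow to the right and rows downward; lengths in m; the calibration is good to about 2 mm. A picture is of the moment at which its call begins: read the wrist's pose just before it. camera_params takes no time and is no camera call; for the wrist camera it gives the pose at the moment of the call.
- job_done(): hands the job in, once; it reports no verdict.
The state is a dict: "time_s": time; "joints": joint angles; "joint_velocities": joint speeds; "joint_torque": joint torques, N m; "ee_pos": TCP position; "orientation": TCP orientation; "contact_force": force on the tool from outside, world axes, zero at the start; "torque": the same for the moment, N m; "opening": finger opening in m.
Only numpy, scipy, OpenCV 4.12 (cv2) and the standard library are available. Lean on these libraries where they do the work, as an engineer would, in place of code of your own. Each camera call takes 0.05 s, during which the arm holds its last target. There are 200 camera calls.

### The job

Pick up the round steel parts basket by its black grip and hook it over the horizontal rail near the end farther from the round white dish. Then slide it along the rail, keeping it hooked on, until it hangs centred over the dish, and let go so that it hangs at rest by its hook. Leave the square basket where it stands.

Things in the scene. Friction and masses are not known exactly. Their poses are not given: they have to be found in the camera images.
- round_grip (a point): Centre of the black grip (30 x 18 x 50 mm along x, y, z) atop the loose ROUND steel basket (cup 80 mm wide, 45 high; 0.26-0.47 kg), 182 mm above its underside; z up. Strap hook, 18 mm wide in y: roof peak 32 mm below this point; stem on the -x side (x = -38) down to the cup, whose rim is 137 below; lip on the +x side (x = 24, foot 29) ends 77 below. Rail enters from +x, between lip foot and rim.
- square_grip (a point): Centre of the black grip on top of the SQUARE basket, a bystander that must stay: same hook, strap and grip, but a square box 78 x 78 mm, 45 mm high. Loose, stands upright on the bench, 207 mm high overall like the round one. This point lies 182 mm above its underside.
- rail_mid (a point): Middle of the fixed horizontal rail, on its axis, 180 mm above the bench: bar 16 mm thick, 440 mm long along y; x points away from the robot, z up. Posts 20 mm square, 188 mm high at both ends (y = -220, 220), feet 90 x 45 x 6 mm. Offer the basket from the robot's side, its +x along the rail's +x, roof above the rail, then lower. Hanging, the grip's centre is 44 mm above the axis.
- dish_center (a point): Centre of the rim of the round white dish: 110 mm across, 18 mm high, fixed on the bench right under the rail, 100 to 130 mm to one side of its middle. It is the mark over which the basket must finish. A low grey rectangular parts tray (100 x 85 mm, 18 mm high) under the other half of the rail plays no part.
Things that resemble listed ones, but are neither listed nor needed, are in the scene too. What is meant by the part that bears dish_center is not green, and is the smaller of those in its own colour. Leave any purple look-alike of the part that bears round_grip alone.

How it is judged (in metres and radians):
On the way, in this order (a step that is already met when the one before it is completed fails the run):
1. the round basket's hook is over the rail (within 16 mm of seated), more than 150 mm from the dish (x of round_grip in the frame of rail_mid between -0.02 and 0.02 m and z of round_grip in the frame of rail_mid between 0.0364 and 0.0604 m and angle between round_grip's own z axis and vertical below 0.26 rad and horizontal distance between round_grip and dish_center above 0.15 m), for 0.1 s.
2. still hooked over the rail, it passes along it, 40 to 110 mm short of the dish's centre (x of round_grip in the frame of rail_mid between -0.02 and 0.02 m and z of round_grip in the frame of rail_mid between 0.0364 and 0.0604 m and angle between round_grip's own z axis and vertical below 0.26 rad and horizontal distance between round_grip and dish_center between 0.04 and 0.11 m), for 0.05 s.
At the end, for the whole second after the job is handed in: The round basket hangs at rest and released, its hook seated on the rail (grip within 7 mm of its hanging height, within 15 mm of the rail's line), centred over the dish within 20 mm, upright within 10 degrees and square to the rail within 11 degrees (x of round_grip in the frame of rail_mid between -0.015 and 0.015 m and z of round_grip in the frame of rail_mid between 0.0374 and 0.0514 m and angle between round_grip's own z axis and vertical below 0.17 rad and angle between the y axis of round_grip and the y axis of rail_mid, either way round below 0.2 rad and horizontal distance between round_grip and dish_center below 0.02 m and contact force between round_basket and rail above 1 N and linear speed of round_basket below 0.03 m/s); the robot touches nothing.
It fails at once if the square basket is displaced by more than 30 mm or knocked over (distance of square_grip from where it was at the start of the episode above 0.03 m or angle between square_grip's own z axis and vertical above 0.5 rad).
It also fails if it takes over 54 s, if anything falls off the work surface, if the arm or the gripper's body presses on something with over 40 N, if the wrist force passes 120 N, or if a joint passes its speed limit or range.

## Working session

There is one attempt and no reset: what is moved stays moved. The work goes in short steps, Python scripts to look and compute and a tool call to move; the robot and the scene stay as the last step left them, time stands still between calls to the robot, and variables do not carry over. Pictures are saved under pics/ and viewed, about 8 in all and at most 12, crops included, and the job is handed in when it is done.

Besides the shell and the picture viewer there is one more tool, called after "Emit:" in YAML: its name, and indented under it one key for each argument. move_arm: Moves the arm, as the interface text tells. Its arguments: {"type":"object","properties":{"series":{"type":"array"},"jaw":{"type":"number"},"force":{"type":"number"}},"required":["series"]}

```bash
mkdir -p pics; python3 - <<'E'
from workcell import *
import cv2,numpy as np
for n in("scene","side"):
    p=camera_params(n);im=grab_frame(n);cv2.imwrite(f"pics/{n}0.png",im)
    print(n,np.round(p["K"],1).tolist(),np.round(-p["R"].T@p["t"],3),np.round(p["R"],3).tolist())
s=state();print(s["time_s"],s["ee_pos"],s["orientation"])
E
```

```text
scene [[387.5, 0.0, 279.6], [0.0, 387.5, 210.0], [0.0, 0.0, 1.0]] [1.385 0.535 0.73 ] [[-0.553, 0.833, -0.011], [0.447, 0.286, -0.848], [-0.703, -0.474, -0.53]]
side [[523.0, 0.0, 278.0], [0.0, 523.0, 215.2], [0.0, 0.0, 1.0]] [0.302 0.793 1.165] [[-0.944, -0.33, -0.007], [-0.252, 0.734, -0.631], [0.214, -0.594, -0.776]]
0.1 [ 6.74370525e-01 -4.00060976e-06  2.37535359e-01] [-91.6193955   89.88645345 178.37834965]
```

View pics/scene0.png

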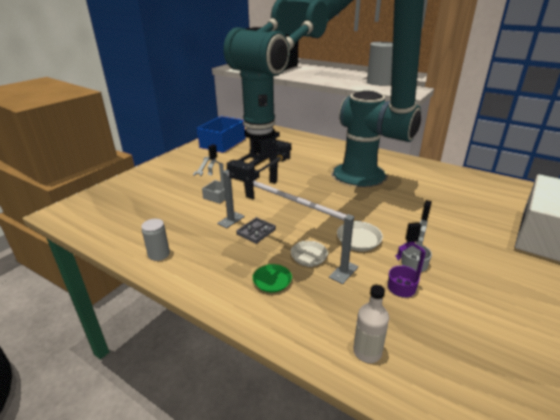

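View pics/side0.png

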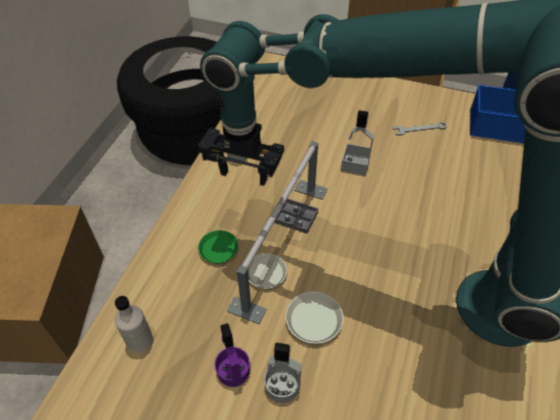

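The scene shows the rail from post (228,195) to post (347,245), with the small white dish at (309,252) under it and the larger white one at (360,235). The steel round basket is at (415,258), next to the purple one at (403,282). In the side view the steel basket is at (283,378) with its grip at (282,352). The small dish is at (267,271) and the square basket at (356,160).

```bash
python3 - <<'E'
import cv2,numpy as np
a=cv2.imread("pics/scene0.png");b=cv2.imread("pics/side0.png")
A=cv2.resize(a[150:300,210:450],None,fx=3.2,fy=3.2,interpolation=cv2.INTER_CUBIC)
cv2.imwrite("pics/cropA.png",A)
B=cv2.resize(b[130:410,190:350],None,fx=2.1,fy=2.1,interpolation=cv2.INTER_CUBIC)
C=cv2.resize(b[310:410,200:320],None,fx=3.5,fy=3.5,interpolation=cv2.INTER_CUBIC)
o=np.zeros((max(B.shape[0],C.shape[0]),B.shape[1]+C.shape[1],3),np.uint8);o[:B.shape[0],:B.shape[1]]=B;o[:C.shape[0],B.shape[1]:]=C
cv2.imwrite("pics/cropB.png",o)
for n,im,r in(("scene",a,(195,245,395,440)),("side",b,(320,370,210,300))):
    y0,y1,x0,x1=r;m=(im[y0:y1,x0:x1].max(2)<45).astype(np.uint8)
    k=cv2.connectedComponentsWithStats(m)
    for s,c in zip(k[2][1:],k[3][1:]):
        if s[4]>15:print(n,s[:2]+[x0,y0],s[2:],c+[x0,y0])
for n,im,r in(("scene",a,(235,270,285,330)),("side",b,(250,292,240,292))):
    y0,y1,x0,x1=r;h=cv2.cvtColor(im[y0:y1,x0:x1],cv2.COLOR_BGR2HSV);m=((h[...,1]<50)&(h[...,2]>110)).astype(np.uint8)
    k=cv2.connectedComponentsWithStats(m)
    for s,c in zip(k[2][1:],k[3][1:]):
        if s[4]>25:print("dish",n,s[:2]+[x0,y0],s[2:],c+[x0,y0])
E
```

```text
scene [423 202] [ 7 18 78] [425.85897436 210.1025641 ]
scene [407 224] [ 13  18 198] [413.01010101 232.24747475]
side [221 324] [ 12  23 175] [226.58857143 335.40571429]
side [275 344] [ 14  18 230] [281.55217391 352.34782609]
dish scene [292 241] [ 35  25 658] [308.8768997  252.81458967]
dish side [240 250] [  47   39 1084] [264.3902214  269.41051661]
```

View pics/cropA.png

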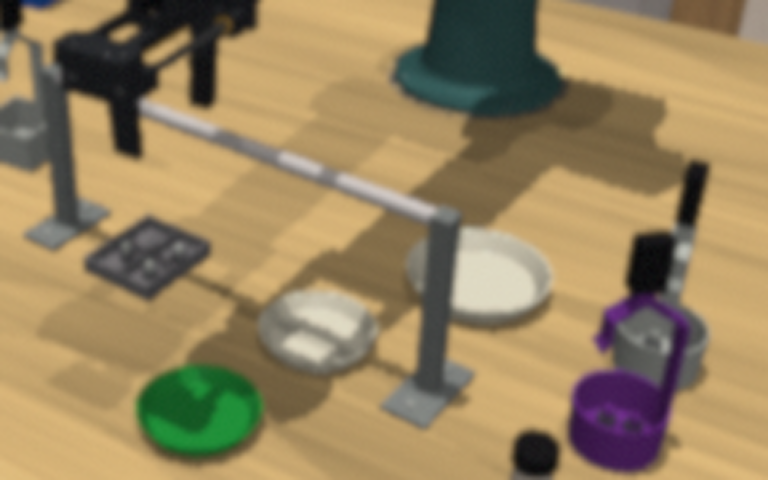

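View pics/cropB.png

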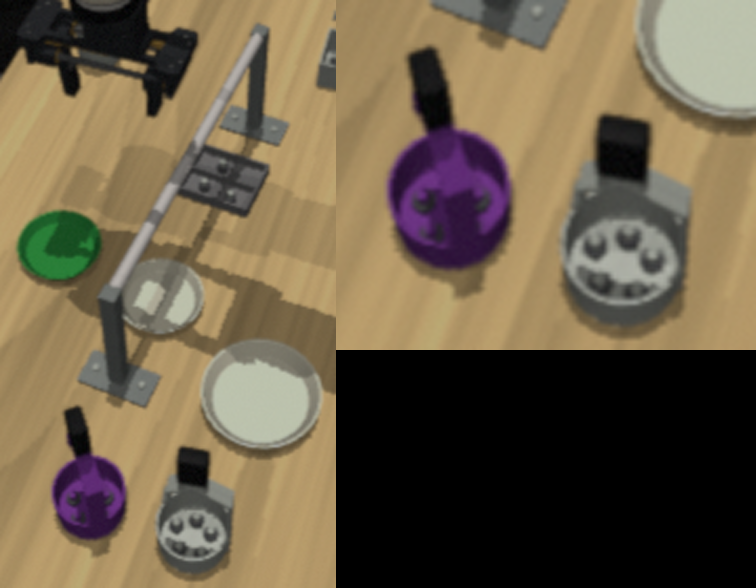

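The scene crop shows the steel grip behind the purple basket at about (426,210), and the purple grip at (413,232). The rail's post tops are at about (349,216) and (225,172). In the side crops the steel grip is at (281.5,352), the post tops are at (243.5,266) and (315,147), and the dish is at (267,271).

```bash
cat >h.py <<'E'
from workcell import *
import cv2,numpy as np
def P(n):
    p=camera_params(n);return np.array(p["K"]),np.array(p["R"]),np.array(p["t"])
def ray(c,uv):
    K,R,t=c;d=R.T@np.linalg.solve(K,[*uv,1.]);return -R.T@t,d/np.linalg.norm(d)
def onz(c,uv,z):
    o,d=ray(c,uv);return o+d*(z-o[2])/d[2]
def tri(c1,u1,c2,u2):
    (o,d),(p,e)=ray(c1,u1),ray(c2,u2)
    s=np.linalg.lstsq(np.c_[d,-e],p-o,rcond=None)[0];a,b=o+d*s[0],p+e*s[1]
    return np.round((a+b)/2,4),round(np.linalg.norm(a-b),4)
def proj(c,X):
    K,R,t=c;q=K@(R@np.array(X)+t);return q[:2]/q[2]
E
python3 - <<'E'
from h import *
S,D=P("scene"),P("side")
for n,a,b in(("steel grip",(426,210.2),(281.5,352.3)),("purple grip",(413,232.2),(226.6,335.4)),("cross",(426,210.2),(226.6,335.4)),("nearpost",(349.5,216.5),(243.5,266)),("farpost",(225.5,172),(315,147)),("dish",(309.5,252.5),(267,271)),("square grip",(212,152),(362.5,119))):
    print(n,*tri(S,a,D,b))
for z in(.009,.018):print(onz(S,(309.5,252.5),z),onz(D,(267,271),z))
E
```

```text
steel grip [0.4498 0.3718 0.1822] 0.0002
purple grip [0.5677 0.374  0.1822] 0.0002
cross [0.5521 0.3938 0.2404] 0.0091
nearpost [0.5946 0.2146 0.1899] 0.0083
farpost [ 0.5587 -0.2248  0.1785] 0.0075
dish [0.5842 0.0997 0.0139] 0.0012
square grip [ 0.4623 -0.3718  0.1804] 0.0006
[0.57911722 0.09746558 0.009     ] [0.5855256 0.0960702 0.009    ]
[0.58916618 0.10292735 0.018     ] [0.58332    0.10149803 0.018     ]
```

Emit:
move_arm:
  series: [-0.02,0.045,0.03,0,0,0,-0.05,0.09,0.06,0,0,0,-0.08,0.14,0.1,0,0,0,-0.11,0.19,0.1,0,0,0,-0.14,0.24,0.1,0,0,0,-0.17,0.29,0.1,0,0,0,-0.2,0.335,0.1,0,0,0,-0.225,0.372,0.1,0,0,0]

```text
time_s: 1.1
ee_pos: [0.4477, 0.3735, 0.337]
orientation: [-85.1, 89.8, -175.1]
contact_force: [0.9, -0.6, 0.2]
opening: 0.088
```

```bash
python3 - <<'E'
from h import *
import workcell
from scipy.spatial.transform import Rotation as Ro
s=state();c=P("wrist");im=grab_frame("wrist");cv2.imwrite("pics/w1.png",im);np.savez("w1.npz",K=c[0],R=c[1],t=c[2])
print(s["time_s"],s["ee_pos"],Ro.from_euler("xyz",s["orientation"],degrees=True).as_matrix().round(3).tolist(),s["opening"],[ (k,getattr(workcell,k)) for k in dir(workcell) if "rasp" in k])
print(s.keys(),"cam",-c[1].T@c[2],proj(c,(.45,.372,.207)),proj(c,(.45,.372,.182)))
E
```

```text
1.1 [0.44769478 0.3735009  0.3370168 ] [[-0.003, 1.0, 0.001], [-0.0, 0.001, -1.0], [-1.0, -0.003, 0.0]] 0.08796553066980023 [('grasp_offset', 0.0187)]
dict_keys(['time_s', 'joints', 'joint_velocities', 'joint_torque', 'ee_pos', 'orientation', 'contact_force', 'torque', 'opening']) cam [0.44752535 0.45861984 0.48305981] [286.7109767 199.7991107] [286.52675031 192.26605658]
```

View pics/w1.png

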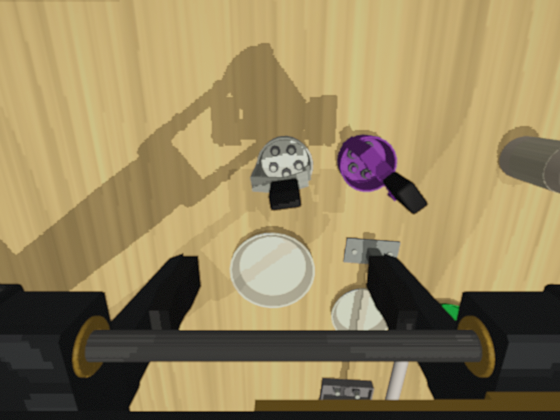

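The wrist view shows the steel grip's black top around (285,196), turned slightly anticlockwise. The purple basket is to its right at (367,163).

```bash
python3 - <<'E'
from h import *
S,D=P("scene"),P("side");z=np.load("w1.npz");W=(z["K"],z["R"],z["t"])
im=cv2.imread("pics/w1.png");r=im[170:220,255:320];m=(r.max(2)<45).astype(np.uint8)
n,l,st,ct=cv2.connectedComponentsWithStats(m);i=1+st[1:,4].argmax();print(st[i],ct[i]+[255,170])
c=max(cv2.findContours((l==i).astype(np.uint8),0,2)[0],key=len)
a=cv2.approxPolyDP(c,2.2,True)[:,0]+[255,170];print(a.tolist())
for p in a:print(p,onz(W,p,.207)[:2].round(4))
# lower edge: lowest black pixel per column
X=[];
for u in range(273,300):
    q=np.where(l[:,u-255]==i)[0];X.append(onz(W,(u,q.max()+170+.5),.207)[:2])
X=np.array(X);f=np.polyfit(X[3:-3,0],X[3:-3,1],1);print("yaw",np.degrees(np.arctan(f[0])),"ymin edge at x=.45",np.polyval(f,.45))
print(tri(W,ct[i]+[255,170],S,(426,210.2)),tri(W,ct[i]+[255,170],D,(281.5,352.3)))
E
```

```text
[ 14   9  31  30 764] [283.94764398 193.7486911 ]
[[295, 179], [271, 183], [269, 196], [272, 208], [299, 205]]
[295 179] [0.4573 0.3916]
[271 183] [0.4357 0.3878]
[269 196] [0.4338 0.3756]
[272 208] [0.4364 0.364 ]
[299 205] [0.4614 0.367 ]
yaw 8.275384359939844 ymin edge at x=.45 0.3648456394700932
(array([0.4474, 0.3708, 0.181 ]), np.float64(0.0012)) (array([0.4483, 0.3729, 0.187 ]), np.float64(0.0026))
```

Emit:
move_arm:
  series: [0,0,-0.01,0,0,10,0,0,-0.02,0,0,20,0.001,0,-0.03,0,0,30,0.001,0,-0.04,0,0,40,0.001,0,-0.05,0,0,50,0.001,0,-0.06,0,0,60,0.001,0,-0.07,0,0,70,0.001,0,-0.08,0,0,80]
  jaw: 0.07

```text
time_s: 2.15
ee_pos: [0.4457, 0.3769, 0.256]
orientation: [-122.4, 89.6, -131.8]
contact_force: [0.5, -0.2, 0.5]
opening: 0.0696
```

Emit:
move_arm:
  series: [0,0,0,0,0,9,0,0,0,0,0,18,0,0,-0.01,0,0,18,0,0,-0.02,0,0,18,0,0,-0.025,0,0,18,0,0,-0.025,0,0,18,0,0,-0.025,0,0,18,0,0,-0.025,0,0,18]

```text
time_s: 3.15
ee_pos: [0.4459, 0.3771, 0.2315]
orientation: [-118.9, 89.6, -110.3]
contact_force: [0.2, 0.1, -0.6]
opening: 0.07
```

```bash
python3 - <<'E'
from h import *
from scipy.spatial.transform import Rotation as Ro
s=state();c=P("wrist");im=grab_frame("wrist");cv2.imwrite("pics/w2.png",im);np.savez("w2.npz",K=c[0],R=c[1],t=c[2])
print(s["time_s"],s["ee_pos"],s["joints"],Ro.from_euler("xyz",s["orientation"],degrees=True).as_matrix().round(3).tolist())
print(-c[1].T@c[2],proj(c,(.449,.373,.207)))
E
```

```text
3.15 [0.44590498 0.3770771  0.23153475] [ 37.89412991   5.81128733 103.58630224  -0.21512714  70.93084897
 -60.55499387] [[-0.002, -0.148, 0.989], [-0.006, 0.989, 0.148], [-1.0, -0.006, -0.003]]
[0.3617406  0.36554542 0.37787184] [275.40727674 254.48489965]
```

View pics/w2.png

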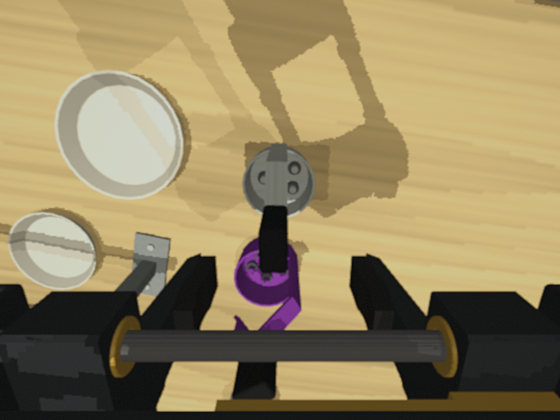

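The view shows the strap and grip nearly vertical in the image, with the grip top centred at about (273,255), against the predicted (275,254). The fingers straddle it, so I descend and grip.

Emit:
move_arm:
  series: [0.003,-0.004,0,0,0,0,0.003,-0.004,-0.01,0,0,0,0.003,-0.004,-0.025,0,0,0,0.003,-0.004,-0.04,0,0,0,0.003,-0.004,-0.055,0,0,0,0.003,-0.004,-0.067,0,0,0,0.003,-0.004,-0.067,0,0,0,0.003,-0.004,-0.067,0,0,0]

```text
time_s: 4.2
ee_pos: [0.4491, 0.3733, 0.1649]
orientation: [-115.9, 89.6, -107.4]
contact_force: [0.5, 0.3, 0.0]
opening: 0.0701
```

Emit:
move_arm:
  series: [0,0,0,0,0,0,0,0,0,0,0,0,0,0,0,0,0,0,0,0,0,0,0,0,0,0,0,0,0,0,0,0,0,0,0,0,0,0,0,0,0,0,0,0,0,0,0,0]
  jaw: 0
  force: 45

```text
time_s: 5.2
ee_pos: [0.4491, 0.3732, 0.1647]
orientation: [-116.9, 89.6, -108.4]
contact_force: [0.4, -1.1, -1.0]
opening: 0.0176
```

Emit:
move_arm:
  series: [0,0,0.01,0,0,0,0,0,0.03,0,0,0,0,0,0.05,0,0,0,0,0,0.075,0,0,0,0,0,0.1,0,0,0,0,-0.015,0.12,0,0,0,0,-0.035,0.13,0,0,-2,0,-0.06,0.13,0,0,-4]

```text
time_s: 6.2
ee_pos: [0.4493, 0.3117, 0.2961]
orientation: [-103.2, 89.7, -98.8]
contact_force: [0.3, -0.7, -2.7]
opening: 0.0177
```

Emit:
move_arm:
  series: [0,-0.025,0,0,0,-1,0,-0.055,0,0,0,-2,0,-0.09,0,0,0,-3,0,-0.125,0,0,0,-4,0,-0.16,0,0,0,-5,0,-0.195,0,0,0,-6,0,-0.225,0,0,0,-7,0,-0.25,0,0,0,-8]

```text
time_s: 7.2
ee_pos: [0.448, 0.0594, 0.2957]
orientation: [-110.1, 89.6, -113.9]
contact_force: [0.2, 0.1, -2.3]
opening: 0.018
```

Emit:
move_arm:
  series: [0,-0.03,0,0,0,0,0,-0.06,0,0,0,0,0,-0.09,0,0,0,0,0,-0.115,0,0,0,0,0,-0.135,0,0,0,0,0,-0.145,0,0,0,0,0,-0.145,0,0,0,0,0,-0.145,0,0,0,0]

```text
time_s: 8.2
ee_pos: [0.4478, -0.0852, 0.2956]
orientation: [-113.5, 89.6, -117.3]
contact_force: [-0.2, 0.3, -2.9]
opening: 0.0176
```

```bash
python3 - <<'E'
from h import *
from scipy.spatial.transform import Rotation as Ro
s=state();c=P("wrist");im=grab_frame("wrist");cv2.imwrite("pics/w3.png",im);np.savez("w3.npz",K=c[0],R=c[1],t=c[2])
cv2.imwrite("pics/scene3.png",grab_frame("scene"));b=grab_frame("side");cv2.imwrite("pics/side3.png",b)
print(s["time_s"],s["ee_pos"],s["contact_force"],s["opening"],Ro.from_euler("xyz",s["orientation"],degrees=True).as_matrix().round(3).tolist())
print(-c[1].T@c[2]); a=cv2.imread("pics/scene3.png")
o=np.hstack([cv2.resize(im,(400,300)),cv2.resize(b[80:350,150:450],(400,360))[:300]])
A=cv2.resize(a[100:290,160:420],(400,292));B=cv2.resize(b[80:290,170:450],(400,300))
cv2.imwrite("pics/c3.png",np.vstack([np.hstack([cv2.resize(im,(400,300)),B]),np.hstack([A,A*0])]))
for k,X in(("near",(.5946,.2146,.188)),("far",(.5587,-.2248,.188)),("dish",(.586,.102,.018))):print(k,proj(c,X))
E
```

```text
8.2 [ 0.44776038 -0.0852023   0.29560182] [-0.23459017  0.29035907 -2.89378642] 0.017647277143599586 [[-0.003, 0.066, 0.998], [-0.006, 0.998, -0.066], [-1.0, -0.006, -0.002]]
[ 0.36293122 -0.07863957  0.44187174]
near [600.23375363 330.74712262]
far [148.24526452 323.22941925]
dish [415.75449439 250.91799058]
```

View pics/c3.png

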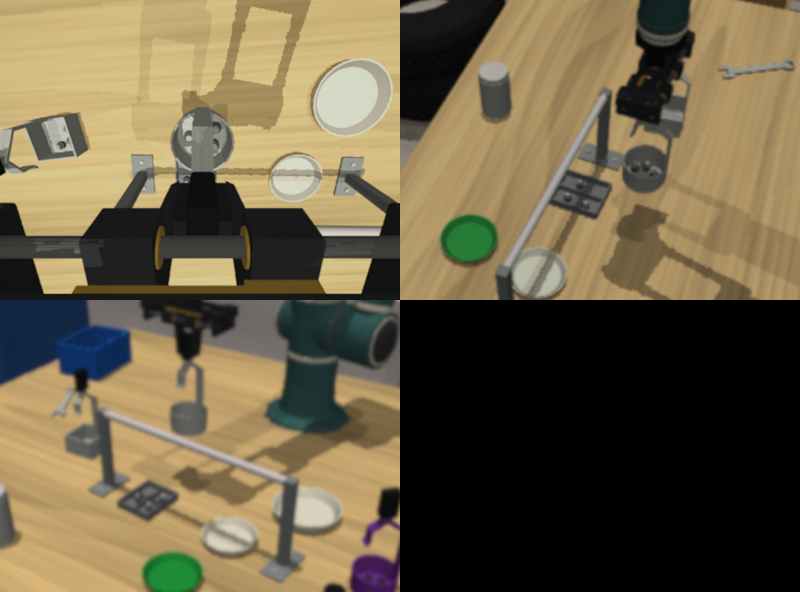

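The wrist view shows the dish at (414,248), against the predicted (416,251), with the basket hanging upright from the jaws. The scene and side views show the rail clear of it, ahead of the hook. Next I fit the rail line in both views.

```bash
python3 - <<'E'
from h import *
cams={"scene":((228.3,172.8),(348.6,217)),"side":((315.6,147.9),(243.5,267.6))}
N=[]
for n,(a,b) in cams.items():
    im=cv2.imread(f"pics/{n}3.png");h=cv2.cvtColor(im,cv2.COLOR_BGR2HSV);a,b=map(np.array,(a,b));d=(b-a)/np.linalg.norm(b-a);q=np.array([-d[1],d[0]])
    pts=[]
    for f in np.linspace(.12,.88,40):
        w=np.arange(-7,7.1,.25);p=a+f*(b-a)+w[:,None]*q
        v=cv2.remap(h[...,1].astype(np.float32),p[:,0].astype(np.float32)[None],p[:,1].astype(np.float32)[None],1)[0]
        m=w[v<55]
        if 8<len(m)<32:pts.append(a+f*(b-a)+m.mean()*q)
    pts=np.array(pts,np.float32);v=cv2.fitLine(pts,cv2.DIST_HUBER,0,.01,.01).ravel()
    res=np.abs((pts-v[2:])@[-v[1],v[0]]);print(n,len(pts),np.median(res),v)
    c=P(n);o,d1=ray(c,v[2:]);_,d2=ray(c,v[2:]+v[:2]*40);N.append((np.cross(d1,d2),o))
(n1,o1),(n2,o2)=N;d=np.cross(n1,n2);d/=np.linalg.norm(d);d*=np.sign(d[1])
for y in(.102,0,-.085):
    print(np.linalg.solve([n1,n2,[0,1,0]],[n1@o1,n2@o2,y]).round(4))
print("yaw",np.degrees(np.arctan2(-d[0],d[1])),"tilt",np.degrees(np.arcsin(d[2])))
z=np.load("w3.npz");W=(z["K"],z["R"],z["t"])
# feet in wrist view at z=.006, dish rim ellipse
for n,u in(("far foot",(200,242)),("near foot",(490,246))):print(n,onz(W,u,.006).round(4))
for n,c,r in(("w3",W,(200,295,365,460)),("side3",P("side"),(250,292,240,292)),("scene3",P("scene"),(235,270,285,330))):
    im=cv2.imread(f"pics/{n}.png");y0,y1,x0,x1=r;h=cv2.cvtColor(im[y0:y1,x0:x1],cv2.COLOR_BGR2HSV)
    m=cv2.morphologyEx(((h[...,1]<60)&(h[...,2]>90)).astype(np.uint8),cv2.MORPH_CLOSE,np.ones((5,5)))
    k=max(cv2.findContours(m,0,2)[0],key=cv2.contourArea);e=cv2.fitEllipse(cv2.convexHull(k));u=np.array(e[0])+[x0,y0];print(n,u,e[1],onz(c,u,.014).round(4))
E
```

```text
scene 37 0.083509445 [  0.9364653    0.35076016 292.84116    197.43225   ]
side 23 0.048506737 [  0.49604696  -0.86829567 272.5246     216.86978   ]
[0.5874 0.102  0.1826]
[0.5795 0.     0.1825]
[ 0.573  -0.085   0.1825]
yaw -4.421101756686361 tilt 0.032179199582515194
far foot [ 0.5566 -0.2205  0.006 ]
near foot [0.5911 0.2188 0.006 ]
w3 [413.84587479 249.19050217] (64.77433776855469, 76.43550109863281) [0.585  0.1007 0.014 ]
side3 [262.66587448 268.56786346] (37.3460578918457, 48.465904235839844) [0.5976 0.0957 0.014 ]
scene3 [308.70216942 253.15527916] (24.923307418823242, 35.924686431884766) [0.5887 0.1001 0.014 ]
```

Emit:
move_arm:
  series: [0,0,-0.012,0,0,0,0,0,-0.024,0,0,0,0.02,0,-0.024,0,0,-0.6,0.045,0,-0.024,0,0,-0.6,0.07,0,-0.024,0,0,-0.6,0.095,0,-0.024,0,0,-0.6,0.115,0,-0.024,0,0,-0.6,0.123,0,-0.024,0,0,-0.6]

```text
time_s: 9.35
ee_pos: [0.5714, -0.0848, 0.2701]
orientation: [-127.7, 89.6, -132.0]
contact_force: [0.1, 0.1, -2.0]
opening: 0.0175
```

```bash
python3 - <<'E'
from h import *
s=state();print(s["time_s"],s["ee_pos"],s["contact_force"],s["opening"])
a=grab_frame("scene");b=grab_frame("side")
cv2.imwrite("pics/c4.png",np.hstack([cv2.resize(a[110:270,200:360],(400,400),interpolation=2),cv2.resize(b[100:260,230:390],(400,400),interpolation=2)]))
E
```

```text
9.35 [ 0.57137083 -0.08477083  0.27009742] [ 0.05109561  0.11076469 -2.02649053] 0.017461313073694598
```

View pics/c4.png

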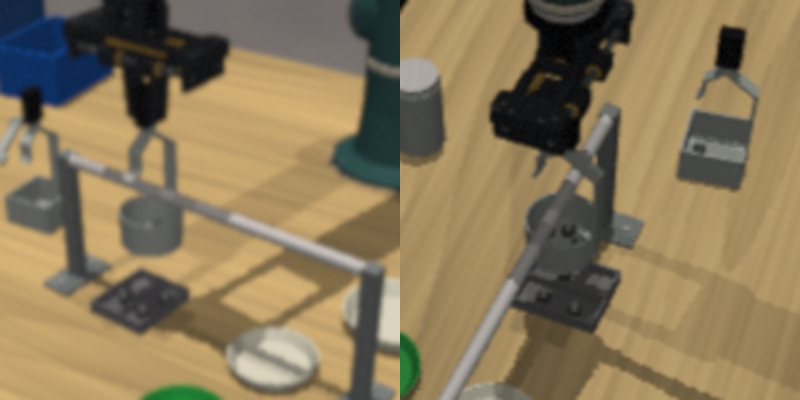

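The lip is beyond the rail, the stem is on the robot's side, and the roof is above the bar with the cup below it. I now lower the basket.

Emit:
move_arm:
  series: [0,0,-0.012,0,0,0,0,0,-0.024,0,0,0,0,0,-0.036,0,0,0,0,0,-0.046,0,0,0,0,0,-0.053,0,0,0,0,0,-0.057,0,0,0,0,0,-0.057,0,0,0,0,0,-0.057,0,0,0]

```text
time_s: 10.45
ee_pos: [0.5714, -0.0849, 0.214]
orientation: [-118.3, 89.6, -122.7]
contact_force: [-0.5, 0.2, -3.2]
opening: 0.0174
```

Emit:
move_arm:
  series: [0,0,-0.002,0,0,0,0,0,-0.004,0,0,0,0,0,-0.004,0,0,0,0.001,0.01,-0.004,0,0,0,0.002,0.025,-0.004,0,0,0,0.0035,0.045,-0.004,0,0,0,0.005,0.065,-0.004,0,0,0,0.0065,0.085,-0.004,0,0,0]

```text
time_s: 11.45
ee_pos: [0.5779, 0.002, 0.2101]
orientation: [-118.0, 89.6, -122.3]
contact_force: [0.6, -1.2, -2.5]
opening: 0.017
```

Emit:
move_arm:
  series: [0.0015,0.02,0,0,0,0,0.003,0.04,0,0,0,0,0.0045,0.06,0,0,0,0,0.006,0.077,0,0,0,0,0.0073,0.091,0,0,0,0,0.0078,0.1,0,0,0,0,0.0078,0.1,0,0,0,0,0.0078,0.1,0,0,0,0]

```text
time_s: 12.45
ee_pos: [0.5857, 0.1015, 0.21]
orientation: [-117.5, 89.6, -121.8]
contact_force: [0.1, 0.2, -3.4]
opening: 0.0177
```

```bash
python3 - <<'E'
from h import *
s=state();print(s["time_s"],s["ee_pos"],s["contact_force"],s["opening"])
a=grab_frame("scene");b=grab_frame("side")
cv2.imwrite("pics/c5.png",np.hstack([cv2.resize(a[130:290,230:390],(400,400),interpolation=2),cv2.resize(b[160:320,190:350],(400,400),interpolation=2)]))
E
```

```text
12.45 [0.58569527 0.10153879 0.20999941] [ 0.06595689  0.15577987 -3.38359488] 0.017746163664805845
```

View pics/c5.png

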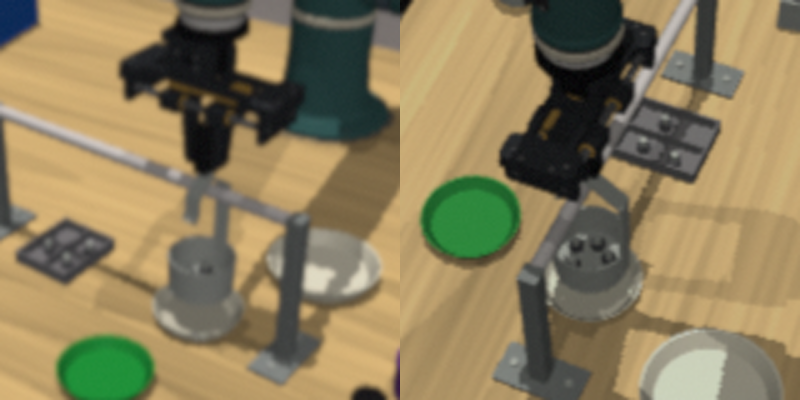

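The basket is centred over the small dish and its hook straddles the rail. I lower it to seat it.

Emit:
move_arm:
  series: [0,0,-0.001,0,0,0,0,0,-0.002,0,0,0,0,0,-0.003,0,0,0,0,0,-0.003,0,0,0,0,0,-0.003,0,0,0,0,0,-0.003,0,0,0,0,0,-0.003,0,0,0,0,0,-0.003,0,0,0]

```text
time_s: 13.55
ee_pos: [0.5862, 0.1013, 0.2075]
orientation: [-106.3, 89.6, -110.6]
contact_force: [1.7, -2.0, 0.7]
opening: 0.0175
```

The force has gone from -3.4 N to +0.7 N, so the hook is on the rail. I release it and check before withdrawing.

Emit:
move_arm:
  series: [0,0,0,0,0,0,0,0,0,0,0,0,0,0,0,0,0,0,0,0,0,0,0,0,0,0,0,0,0,0,0,0,0,0,0,0,0,0,0,0,0,0,0,0,0,0,0,0]
  jaw: 0.06

```text
time_s: 14.55
ee_pos: [0.5862, 0.1013, 0.2075]
orientation: [-106.6, 89.6, -110.9]
contact_force: [-0.2, 0.2, 0.5]
opening: 0.0603
```

Emit:
move_arm:
  series: [0,0,0.01,0,0,0,0,0,0.025,0,0,0,0,0,0.045,0,0,0,0,0,0.07,0,0,0,0,0,0.1,0,0,0,0,0,0.13,0,0,0,0,0,0.14,0,0,0,0,0,0.14,0,0,0]

```text
time_s: 15.55
ee_pos: [0.5867, 0.1013, 0.3489]
orientation: [-84.7, 89.7, -89.0]
contact_force: [0.8, 0.0, -1.7]
opening: 0.0598
```

```bash
python3 - <<'E'
from h import *
s=state();print(s["time_s"],s["ee_pos"],s["contact_force"],s["opening"])
a=grab_frame("scene");b=grab_frame("side");cv2.imwrite("pics/scene6.png",a);cv2.imwrite("pics/side6.png",b)
cv2.imwrite("pics/c6.png",np.hstack([cv2.resize(a[130:290,230:390],(400,400),interpolation=2),cv2.resize(b[160:320,190:350],(400,400),interpolation=2)]))
S,D=P("scene"),P("side");u=[]
for n,im,c in(("scene",a,S),("side",b,D)):
    q=proj(c,(.586,.101,.224));x0,y0=(q-18).astype(int);m=(im[y0:y0+36,x0:x0+36].max(2)<45).astype(np.uint8)
    k=cv2.connectedComponentsWithStats(m);print(n,q,[(st.tolist(),(ct+[x0,y0]).round(1).tolist()) for st,ct in zip(k[2][1:],k[3][1:]) if st[4]>15])
    i=1+k[2][1:,4].argmax();u.append(k[3][i]+[x0,y0])
print(tri(S,u[0],D,u[1]))
E
```

```text
15.55 [0.58666071 0.10134056 0.3488908 ] [ 0.76943664  0.02499261 -1.68782932] 0.05983817962643952
scene [311.7722816  190.76962385] [([15, 10, 9, 19, 124], [311.9, 191.0])]
side [263.85360955 221.34753836] [([12, 9, 13, 20, 213], [263.2, 221.3])]
(array([0.5873, 0.1019, 0.2244]), np.float64(0.0003))
```

View pics/c6.png

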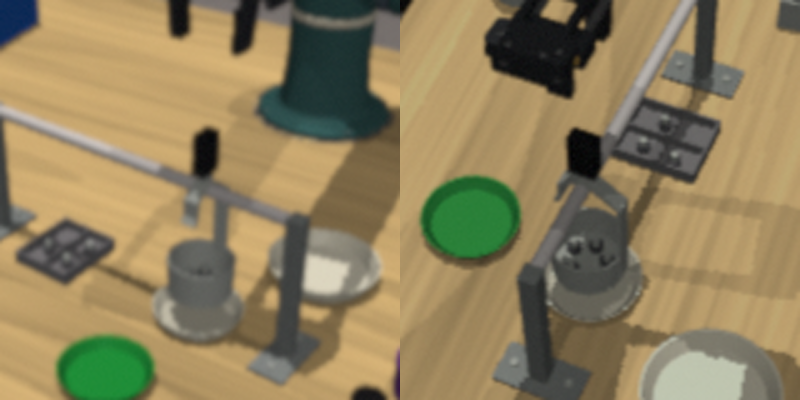

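The basket hangs free and upright on the rail, with its grip at (0.587, 0.102, 0.224) and the gripper well clear. I let it settle, then hand in.

Emit:
move_arm:
  series: [0,0,0,0,0,0,0,0,0,0,0,0,0,0,0,0,0,0,0,0,0,0,0,0,0,0,0,0,0,0,0,0,0,0,0,0,0,0,0,0,0,0,0,0,0,0,0,0]

```text
time_s: 16.65
ee_pos: [0.5857, 0.1012, 0.3465]
orientation: [-117.7, 89.6, -122.0]
contact_force: [-0.3, 0.1, 0.3]
opening: 0.0602
```

```bash
python3 - <<'E'
from h import *
b=grab_frame("side");p=cv2.imread("pics/side6.png")
print("changed px",int((cv2.absdiff(b,p)[200:290,240:290].max(2)>25).sum()))
job_done()
E
```

```text
changed px 2
the job is handed in; nothing more can be done
```

I gripped the round steel basket by its black grip, hooked it over the rail about 187 mm from the dish, and slid it along until it hung over the small white dish. I then let it go, backed the gripper off about 140 mm, and handed the job in at about 16.7 s.

**Last checks:**
- **Position:** two-view triangulation put the grip at (0.587, 0.102, 0.224), within about 3 mm of my dish estimate of (0.585, 0.101). It is 44 mm above the nominal rail axis, which is the expected hanging height.
- **At rest:** side pictures about 1 s apart showed almost no change around the basket (2 pixels), so it was hanging still.
- **Upright and square:** it looked upright in both views. I set the grip's turn to the rail's measured angle within about 1 degree before lowering, but did not measure it again after release.
- **Square basket:** I never worked near it, and it looked upright and in place just before I lowered the hook, but I took no position measurement of it at the end.

**Disagreements:**
- **Rail height:** my line fit put the rail axis at 182.5 mm instead of the stated 180 mm, but the hanging height fits 180.
- **Dish position:** one side-view fit, clipped at the picture crop, was about 13 mm off the other two views, so I discarded it.

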